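# Work a sagging bolt over its bent keeper and hold the guard gate ajar

## Task

Open the gate of the low slide-drying guard. Its worn barrel bolt sags, so first draw the bolt by its knob until you feel its head come up against the keeper's bent lip, without wrenching it; then lift the bolt over the lip while pulling, draw it clear of the keeper, and swing the sprung gate towards the robot until its free edge is about 10 cm out. Finish while still holding the gate ajar there, steady, with the gripper on the gate or its bolt, and leave everything else on the bench where it stands.

Things in the scene. Friction and masses are not known exactly. Their poses are not given: they have to be found in the camera images.
- guard: fixed guard of clear panels and aluminium posts, 0.5 m long, 120 mm high. Origin on the bench under the line of the closed gate, x from the robot's side through the gate into the bay behind, y along the closed gate from the keeper post (y -188 mm) to the hinge post (y +185 mm), z up. It stands turned by up to 20 degrees. The keeper post is always at the -y end.
- hinge (a point): point on the gate's vertical hinge axis, 120 mm above the bench, at guard x 0, y +170 mm
- gate_leaf: gate, 24 mm thick, 310 mm from hinge axis to free edge, top rail's top at 120 mm; it carries the bolt. Origin on the hinge axis at bench height; its -y axis runs to the free edge
- gate (a joint): gate angle in rad, 0 shut, grows as the free edge swings towards the robot (guard -x); about 0.33 is 10 cm out at the free edge. A closing spring pulls it shut: about 2 N at the knob when shut, 4 to 5 N at 0.33 rad. Let go, it swings shut
- gate_edge (a point): middle of the gate's free edge at the top rail, 310 mm from the hinge axis, 113 mm above the bench
- bolt: steel bolt along the gate's top, axis parallel to the gate, 140 mm above the bench when it sags (its lowest, where it starts): rod 8 mm across, held in two tall guide loops (tops at 170 mm, 10 mm wide along the gate, at guard y -110 and +50) that leave it 16 mm of vertical play; square head 24 x 24 mm, 10 mm thick, at its -y end; knob standing up from it. Mass 0.13 to 0.25 kg, sliding friction 1 to 2 N. Origin on the bolt's axis under the knob; axes as the gate's
- knob (a point): centre of the free part of the knob, 27 mm above the bolt's axis: a plain upright round post 16 mm across, its top 46 mm above the axis; the rod's top lies 4 mm above the axis. At bolt_draw 0 it is at guard y -65 mm; nothing else stands within 30 mm of it along the gate over its whole travel
- bolt_draw (a joint): how far the bolt is drawn, m, 0 to 0.065, growing towards the hinge (guard +y); starts between 0 and 0.012. Its head meets the lip at about 0.018 to 0.026 and is wholly past the keeper from about 0.033 to 0.041
- bolt_lift (a joint): how far the bolt is raised in its loops, m, 0 to 0.016; it falls back by its own weight
- head (a point): bottom edge of the bolt's square head, middle, on the face towards the hinge: 122 mm from the knob along -y and 12 mm below the bolt's axis
- keeper: fixed dark steel pocket, open at the top, on the keeper post: 50 mm long, 30 mm wide inside, front and back walls rising too high for the head to swing out; it holds the head. On its side towards the gate a bent lip, 5 mm thick, stands up in the way of the head. Axes as the guard's; origin as lip
- lip (a point): middle of the top edge of the lip, on its inner face. Between 4 and 9 mm above the bottom of the sagging head (it differs from start to start), so the bolt must be lifted by more than that; the head must travel 15 mm past this face to be clear
- slide_tray: white slide tray 80 x 110 x 22, behind the gate (mm); a bystander, leave it alone. Origin at the centre of its underside on the bench
- specimen_jar: glass specimen jar, 44 across, 70 tall, behind the gate (mm); a bystander, leave it alone. Origin at the centre of its underside on the bench
- dish: shallow glass dish, 60 across, 16 tall, behind the gate (mm); a bystander, leave it alone. Origin at the centre of its underside on the bench
- carton: red and white carton 70 x 100 x 45, in front of the guard near the hinge post (mm); a bystander, leave it alone. Origin at the centre of its underside on the bench
- oil_bottle: small amber bottle, 36 across, 80 tall, in front of the keeper post (mm); a bystander, leave it alone. Origin at the centre of its underside on the bench
- spanner: spanner 140 long, lying flat on the bench in front of the gate (mm); a bystander, leave it alone. Origin at the centre of its underside; its long axis is x
- slide_box: wooden slide box 90 x 75 x 32, beside the keeper post (mm); a bystander, leave it alone. Origin at the centre of its underside on the bench
- lens_can: black lens can, 44 across, 62 tall, beyond the hinge post (mm); a bystander, leave it alone. Origin at the centre of its underside on the bench

How it is judged (in metres and radians):
On the way, in this order (a step that is already met when the one before it is completed fails the run):
1. the bolt is drawn until its head bears on the keeper's lip (within 4 mm of its face, over 0.5 N) (contact force between bolt and keeper above 0.5 N and y of head in the frame of lip between -0.004 and 0.004 m), for 0.02 s.
2. the bolt's head has come over the lip and is clear of the keeper (y of head in the frame of lip above 0.0155 m), for 0.1 s.
At the end, for the whole second after the job is handed in: the gate stands still at 0.22 to 0.46 rad (free edge 7 to 14 cm out), held there against its closing spring by the fingers (over 1.5 N on the gate or the bolt it carries), the bolt's head clear of the keeper (value of joint gate between 0.22 and 0.46 rad and velocity of joint gate between -0.05 and 0.05 rad/s and contact force between the fingers and gate_leaf above 1.5 N and y of head in the frame of lip above 0.0155 m); the arm keeps its last pose, push and grip.
It fails at once if the bolt is wrenched against the keeper (over 60 N) (contact force between bolt and keeper above 60 N).
It fails at once if something else on the bench is shifted by more than 3 cm (distance of any of slide_tray, specimen_jar, dish, carton, oil_bottle, spanner, slide_box, lens_can from where it was at the start of the episode above 0.03 m).
It also fails if it takes over 38 s, if anything falls off the work surface, if the arm or the gripper's body presses on something with over 40 N, if the wrist force passes 120 N, or if a joint passes its speed limit or range.

## Robot

A 7-joint arm with a two-finger parallel gripper is mounted at the origin on the work surface. World frame = base frame: x ahead of the robot, y to its left, z up, the work surface at z = 0. Lengths are in m, angles in degrees, forces in N, time in s.
With the tool pointing down it reaches from about 0.35 to 0.9 m from the base axis. Payload 19.9 kg.
Tool frame: the origin (TCP) lies at the very end of the fingers, on their centre line; the grasp point (between the pads) lies 19 mm behind it (ctrl.grip_depth is the distance from the TCP to the grasp point, in m); x points along the fingers, z is the direction in which the jaws open and shut, and the axes are right-handed (so a half turn about x gives the same grasp; the last joint's range is limited). The gripper opens to 94 mm and grips with 3 to 60 N. Pads are 16 mm wide; open, the fingers measure 119 mm over their backs; the gripper's body (75 mm by 177 mm) begins 78 mm behind the grasp point.
Start: joints at [-78.467, 23.915, -0.59, 92.452, 0.269, 63.638, -3.037], TCP at [0.15, 0.607, 0.205] pointing down, gripper open.
Joint ranges: [-161.28, 161.28], [-22.2, 115.67], [-73.04, 71.86], [3.21, 147.25], [-68.34, 248.33], [10.77, 114.83], [-161.83, 161.83]. Speed limits (degrees/s): [108.29, 108.29, 136.94, 136.94, 172.46, 172.46, 172.46].

## Interface

Orientations are given as [roll, pitch, yaw] about the fixed x, y, z axes, in that order (R = Rz(yaw) Ry(pitch) Rx(roll)).
In Python, from cell import ctrl gives the robot as it stands.
- The arm moves only by the tool move_arm, never from a script. Its argument "targets" is a list that holds one entry, the list of rows, each a list of 7 numbers: the shift along the world's x, y, z in mm, then the turn, a rotation vector about the world's x, y, z in rad, then the finger opening in mm, from 0 to 94. A call has 1 to 10 rows; each row is the pose to reach, as a shift and turn from the pose commanded when the call began; what a row does not reach only later rows make up. A row lasts 1/10 s, in which the tool goes at most 50 mm and 8.59 degrees, less where a joint would pass 70% of its speed; a pose out of reach is approached as far as the arm can. A call with a gripper value outside its range is refused whole. The fingers move at their own pace and stop on an object; the grip force is fixed at half the most. Time passes only in rows, so rows that repeat a pose let the fingers close. It gives the time, the measured TCP pose, the force and the opening at its end, in the units of the state.
- ctrl.sense(): the state, without advancing time (a new reading comes with each control period).
- ctrl.grab_frame(name): name is "side" or "top" or "wrist"; returns the picture (400x640x3 uint8, red, green, blue); there is no depth.
- ctrl.get_calibration(name): a dict with "fx", "fy", "cx", "cy" (pixels), "rvec" (rotation vector, rad) and "tvec" (3), from world to camera coordinates, as OpenCV has them. Camera axes: x right, y down, z forward; pixel columns grow to the right and rows downward; lengths in m; the calibration is good to about 2 mm. A picture is of the moment at which its call begins: read the wrist's pose just before it. get_calibration takes no time and is no camera call; for the wrist camera it gives the pose at the moment of the call.
- ctrl.finish_job(): hands the job in, once; it reports no verdict.
The state is a dict: "time_s": time; "joint_positions": joint angles; "joint_velocities": joint speeds; "joint_torque": joint torques, N m; "eef_pos": TCP position; "eef_rot": TCP orientation; "contact_force": force on the tool from outside, world axes, zero at the start; "moment": the same for the moment, N m; "opening": opening from 0.0 (shut) to 1.0 (fully open).
Only numpy, scipy, OpenCV 4.12 (cv2) and the standard library are available. Lean on these libraries where they do the work, as an engineer would, in place of code of your own. Each camera call takes 0.05 s, during which the arm holds its last target.

## Working session

There is one attempt and no reset: what is moved stays moved. The work goes in short steps, Python scripts to look and compute and a tool call to move; the robot and the scene stay as the last step left them, time stands still between calls to the robot, and variables do not carry over. Pictures are saved under pics/ and viewed, and the job is handed in when it is done.

Besides the shell and the picture viewer there is one more tool, called after ">>>" in YAML: its name, and indented under it one key for each argument. move_arm: Moves the arm, as the interface text tells. Its arguments: {"type":"object","properties":{"targets":{"type":"array"}},"required":["targets"]}

```bash
ls; mkdir -p pics
python3 - <<'E'
from cell import ctrl
import cv2
s=ctrl.sense();print(s)
for n in("side","top","wrist"):
    c=ctrl.get_calibration(n);print(n,c)
    cv2.imwrite(f"pics/{n}0.png",ctrl.grab_frame(n)[:,:,::-1])
E
```

```text
pics
{'time_s': 0.0, 'joint_positions': array([-78.465056  ,  23.9481555 ,  -0.59215568,  92.48422043,
         0.26936714,  63.63901406,  -3.03598046]), 'joint_velocities': array([ 0.03419779, -0.00159675, -0.06098875, -0.04948001,  0.0077538 ,
        0.00092848, -0.03546117]), 'joint_torque': array([-7.34645273e-04, -8.51231289e+01,  6.38094116e-01, -4.26011431e+01,
       -4.90822666e-02,  1.84395933e-02,  1.53579958e-04]), 'eef_pos': array([0.15018139, 0.60630342, 0.20483344]), 'eef_rot': array([-176.26665888,   89.92999058, -100.17650054]), 'contact_force': array([-0.89657746, -0.68939911,  0.29399995]), 'moment': array([-0.00382624,  0.01499114,  0.02089045]), 'opening': 1.0016907406414342}
side {'fx': 368.5319980873799, 'fy': 368.5319980873799, 'cx': 321.5479879484872, 'cy': 199.31409863806616, 'rvec': array([ 0.5461147 , -2.71520757,  1.17376192]), 'tvec': array([0.54025317, 0.24677443, 0.79357563])}
top {'fx': 432.3780631857639, 'fy': 432.3780631857639, 'cx': 321.94549439618254, 'cy': 197.39298409707303, 'rvec': array([ 2.00442097, -2.23105224,  0.22830036]), 'tvec': array([0.06133914, 0.61143456, 1.31611594])}
wrist {'fx': 325.9156166375157, 'fy': 325.9156166375157, 'cx': 319.51298864758564, 'cy': 196.27371607448094, 'rvec': array([-2.32274544, -1.81764587, -0.21277931]), 'tvec': array([-0.62511382, -0.02417291,  0.38948521])}
```

View pics/side0.png

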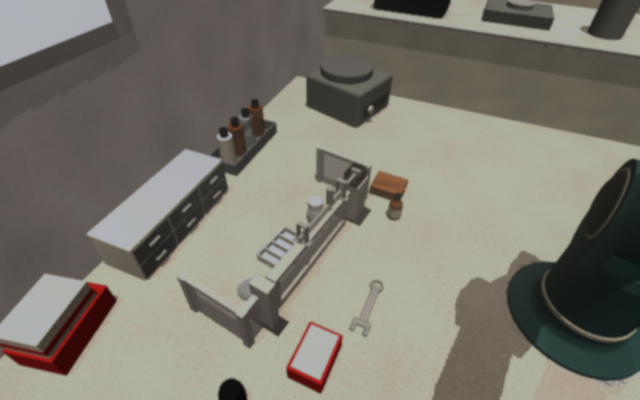

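View pics/top0.png

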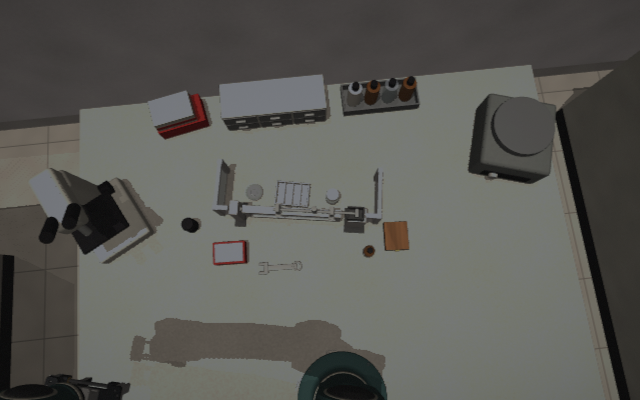

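View pics/wrist0.png

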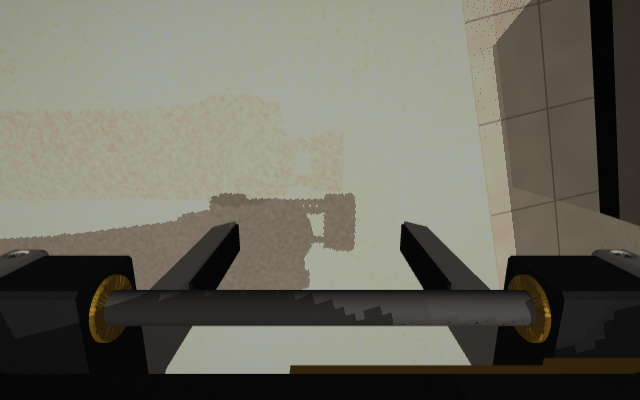

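The side view shows the guard from the hinge post (265,300) to the keeper post (355,190). In the top view it runs from (235,210) to (380,215), and the wrist view doesn't show it yet. I'll zoom in on both.

Run:
```python
import cv2
a=cv2.imread("pics/side0.png")[140:340,170:420];b=cv2.imread("pics/top0.png")[150:260,200:400]
cv2.imwrite("pics/side0z.png",cv2.resize(a,None,fx=3,fy=3,interpolation=2))
cv2.imwrite("pics/top0z.png",cv2.resize(b,None,fx=4,fy=4,interpolation=2))
```

```text
(no output)
```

View pics/side0z.png

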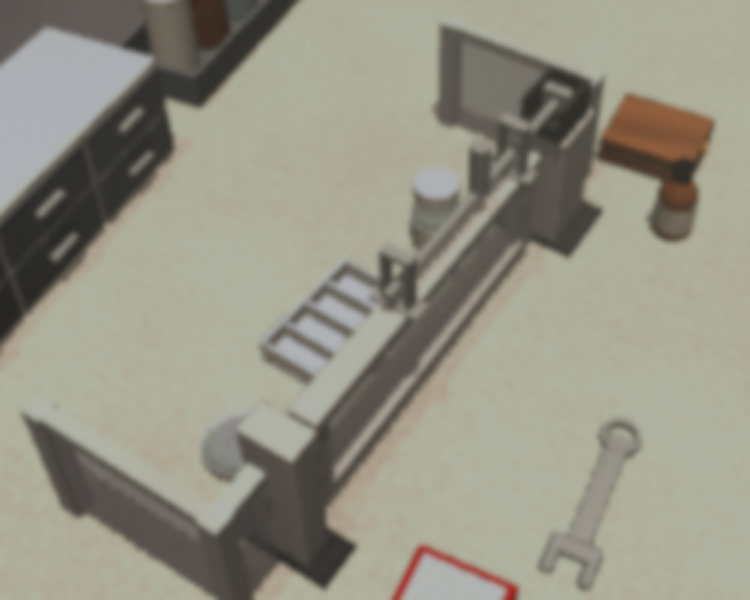

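View pics/top0z.png

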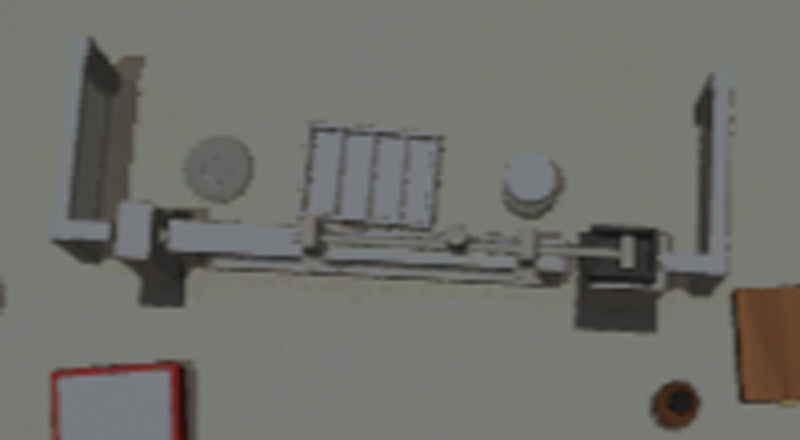

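In the side view, the knob top is at about (330.3,190) and the keeper is at about (357,175). In the top view, the knob top is at about (314.5,208.5), the loop tops at (277.7,207) and (332,210.5), and the head at (357,212.5). Next I'll triangulate these.

```bash
cat > h.py <<'E'
import numpy as np, cv2
from cell import ctrl
def ray(c,p):
    K=np.array([[c['fx'],0,c['cx']],[0,c['fy'],c['cy']],[0,0,1]])
    R=cv2.Rodrigues(np.array(c['rvec']))[0];t=np.array(c['tvec'])
    d=R.T@np.linalg.inv(K)@np.array([p[0],p[1],1.]);return -R.T@t,d/np.linalg.norm(d)
def plane(c,p,z):
    o,d=ray(c,p);return o+d*(z-o[2])/d[2]
def tri(*cp):
    A=np.zeros((3,3));b=np.zeros(3)
    L=[ray(c,p) for c,p in cp]
    for o,d in L:
        M=np.eye(3)-np.outer(d,d);A+=M;b+=M@o
    x=np.linalg.solve(A,b);return x,[np.linalg.norm((np.eye(3)-np.outer(d,d))@(x-o)) for o,d in L]
E
python3 - <<'E'
from h import *
s,t=ctrl.get_calibration("side"),ctrl.get_calibration("top")
f=lambda x,y:(170+x/3,140+y/3); g=lambda x,y:(200+x/4,150+y/4)
print("knobtop",tri((s,f(481,150)),(t,g(458,231))))
print("loop+50",tri((s,f(397,255)),(t,g(311,222))), plane(t,g(311,222),.17))
print("loop-110",tri((s,f(517,122)),(t,g(528,236))),plane(t,g(528,236),.17))
print("knob plane",plane(t,g(458,231),.186))
print("head",plane(t,g(629,250),.152))
print("rail",plane(t,g(175,235),.12),plane(t,g(560,265),.12))
for n,p,z in[("oil",(675,390),.08),("carton",(120,410),.045),("box",(760,340),.03),("jar",(532,172),.07),("post",(135,215),.12)]:print(n,plane(t,g(*p),z))
print("spanner",plane(t,(264,268),0),plane(t,(298,266),0))
E
```

```text
knobtop (array([0.56035031, 0.02280062, 0.17703674]), [np.float64(0.0025015187428316264), np.float64(0.0025015187428316377)])
loop+50 (array([0.58023758, 0.12906621, 0.16268121]), [np.float64(0.003407968887215455), np.float64(0.0034079688872156438)]) [0.58220377 0.12923097 0.17      ]
loop-110 (array([ 0.55159963, -0.02782058,  0.16754636]), [np.float64(0.003819783060519273), np.float64(0.0038197830605191463)]) [ 0.55500494 -0.02715512  0.17      ]
knob plane [0.56123249 0.02326563 0.186     ]
head [ 0.53974789 -0.1009503   0.152     ]
rail [0.59297455 0.23669673 0.12      ] [ 0.53898894 -0.05093699  0.12      ]
oil [ 0.43925078 -0.1300153   0.08      ]
carton [0.4728958  0.30167715 0.045     ]
box [ 0.47536787 -0.20884037  0.03      ]
jar [ 0.6232778  -0.04049003  0.07      ]
post [0.61161808 0.26582156 0.12      ]
spanner [0.41592012 0.20491995 0.        ] [0.41055722 0.09530165 0.        ]
```

Run:
```python
from h import *
from scipy.spatial.transform import Rotation as R
s=ctrl.sense();M=R.from_euler('xyz',s['eef_rot'],degrees=True).as_matrix();print(M.round(3))
c=ctrl.get_calibration("wrist");Rc=cv2.Rodrigues(c['rvec'])[0];o=-Rc.T@c['tvec'];print(o, M.T@(o-s['eef_pos']),(Rc@M).round(3))
for az in(80.1,):
    u=np.array([np.cos(np.radians(az)),np.sin(np.radians(az)),0])
    z=M[:,2];print(np.degrees(np.arctan2(z[1],z[0])))
```

```text
[[-0.    -0.971  0.24 ]
 [-0.001  0.24   0.971]
 [-1.    -0.    -0.001]]
[0.08558239 0.62311165 0.38412437] [-0.17910701  0.06671725  0.00051258] [[-0.    -0.     1.   ]
 [-0.232 -0.973 -0.   ]
 [ 0.973 -0.232  0.   ]]
76.08985959344976
```

>>> move_arm:
  targets:
    - [[10,-15,35,0,0,0.01,60],[30,-45,65,0,0,0.02,60],[57,-85,80,0,0,0.03,60],[84,-125,95,0,0,0.04,60],[111,-165,105,0,0,0.05,60],[138,-205,115,0,0,0.07,60],[165,-245,115,0,0,0.07,60],[192,-285,115,0,0,0.07,60],[219,-325,115,0,0,0.07,60],[246,-365,115,0,0,0.07,60]]

```text
time_s: 1.15
eef_pos: [0.3969, 0.2398, 0.3205]
eef_rot: [-17.2, 90.0, 62.9]
contact_force: [1.1, 0.3, -0.6]
opening: 0.641
```

>>> move_arm:
  targets:
    - [[27,-40,0,0,0,0,60],[54,-80,0,0,0,0,60],[81,-120,0,0,0,0,60],[108,-160,0,0,0,0,60],[135,-200,0,0,0,0,60],[149,-221,0,0,0,0,60],[149,-221,0,0,0,0,60]]

```text
time_s: 1.85
eef_pos: [0.5462, 0.017, 0.32]
eef_rot: [178.8, 89.9, -101.4]
contact_force: [1.2, 0.2, 0.2]
opening: 0.64
```

Run:
```python
from h import *
s=ctrl.sense();print(s['time_s'],s['eef_pos'],s['joint_positions'],s['contact_force'])
c=ctrl.get_calibration("wrist");f=ctrl.grab_frame("wrist");np.savez("w1.npz",**c)
cv2.imwrite("pics/w1.png",f[:,:,::-1])
```

```text
1.85 [0.54623732 0.01701633 0.32002111] [-31.38049396  11.68203414  31.05775756  95.91423767  -6.13339261
  74.14918864  80.6498087 ] [1.21612764 0.15099342 0.15293619]
```

View pics/w1.png

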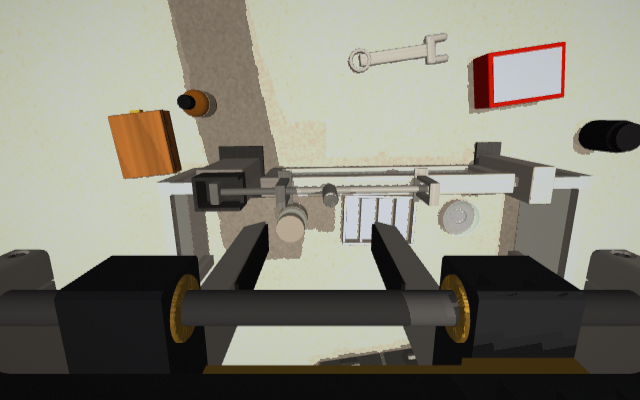

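The wrist view shows the knob at about (331,193), the loops at (284,190) and (428,187), the head in the keeper at (213,190), and nothing in the way. I'll zoom in to refine these.

Run:
```python
import cv2
a=cv2.imread("pics/w1.png")[140:240,180:450]
cv2.imwrite("pics/w1z.png",cv2.resize(a,None,fx=2.96,fy=2.96,interpolation=2))
a=cv2.imread("pics/w1.png")[160:220,290:370]
cv2.imwrite("pics/w1y.png",cv2.resize(a,None,fx=8,fy=8,interpolation=2))
```

```text
(no output)
```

View pics/w1z.png

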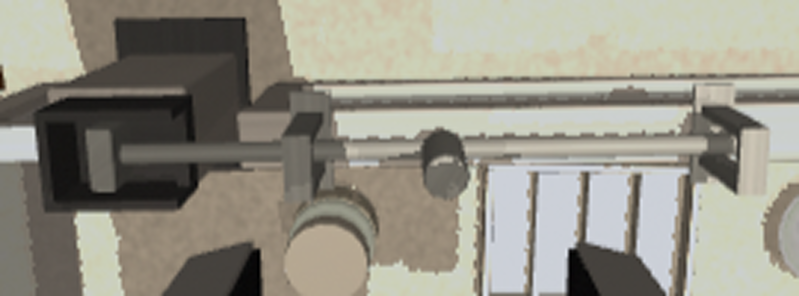

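View pics/w1y.png

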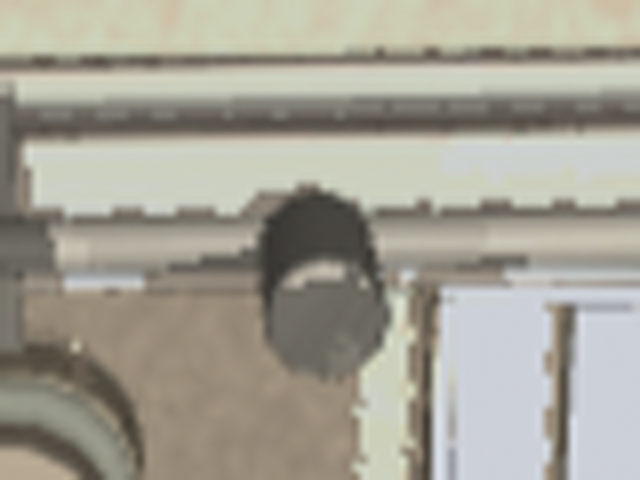

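Run:
```python
from h import *
w=dict(np.load("w1.npz"));s,t=ctrl.get_calibration("side"),ctrl.get_calibration("top")
p=(330.6,199.3)
print(ray(w,p)[0])
print("plane",plane(w,p,.186)); S=(330.3,189.6);T=(314.4,207.7)
print(tri((w,p),(s,S),(t,T)));print(tri((w,p),(s,S)));print(tri((w,p),(t,T)))
z=lambda x,y:(180+x/2.96-.5,140+y/2.96-.5)
# loop tops (lit), -110: top centre; +50
print("loops",plane(w,z(301,160),.17),plane(w,z(752,157),.17))
a,b=plane(w,z(130,152),.14),plane(w,z(690,145),.14);print("rod",a,b,np.degrees(np.arctan2(b[1]-a[1],b[0]-a[0])))
print("head",plane(w,z(102,162),.152)); print("lip right in", plane(w,z(192,150),.135))
```

```text
[0.48073764 0.02962315 0.49916449]
plane [0.55905656 0.02629772 0.186     ]
(array([0.56013054, 0.02464095, 0.17994999]), [np.float64(0.0016494815840578313), np.float64(0.0028013412109304295), np.float64(0.0025917708756957036)])
(array([0.55845122, 0.02606746, 0.18147562]), [np.float64(0.001695249192954493), np.float64(0.0016952491929542902)])
(array([0.56840576, 0.02465011, 0.14808256]), [np.float64(0.0012519610154787487), np.float64(0.0012519610154787567)])
loops [ 0.54797376 -0.0232347   0.17      ] [0.5747597  0.13221881 0.17      ]
rod [ 0.53952271 -0.09161258  0.14      ] [0.57449411 0.11881899 0.14      ] 80.5643135804039
head [ 0.53940983 -0.09867406  0.152     ]
lip right in [ 0.54380305 -0.0695149   0.135     ]
```

>>> move_arm:
  targets:
    - [[6,4,-35,0,0,0,45],[13,8.5,-75,0,0,0,45],[13,8.5,-112,0,0,0,45],[13,8.5,-112,0,0,0,45],[13,8.5,-112,0,0,0,45]]

```text
time_s: 2.4
eef_pos: [0.5582, 0.0297, 0.2094]
eef_rot: [105.1, 90.0, -174.8]
contact_force: [0.1, 0.1, 1.2]
opening: 0.479
```

Run:
```python
from h import *
s=ctrl.sense();print(s['time_s'],s['eef_pos'],s['contact_force'])
c=ctrl.get_calibration("wrist");f=ctrl.grab_frame("wrist");np.savez("w2.npz",**c)
cv2.imwrite("pics/w2.png",f[:,:,::-1])
```

```text
2.4 [0.55815829 0.02974372 0.2093962 ] [0.13766032 0.07071088 1.20904244]
```

View pics/w2.png

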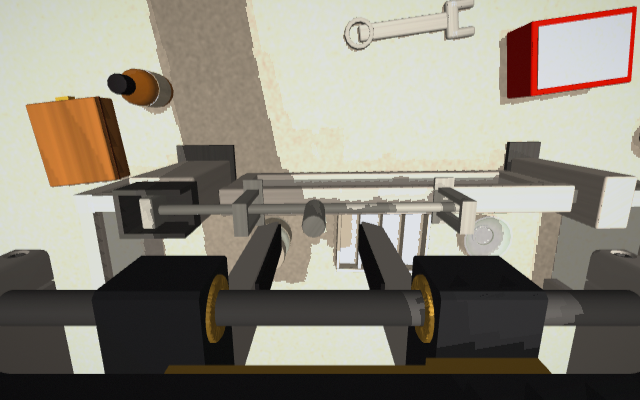

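The knob top is at about (314,225), between the finger planes. I'll refine and triangulate it against the earlier wrist view.

Run:
```python
import cv2
a=cv2.imread("pics/w2.png")[185:245,275:355]
cv2.imwrite("pics/w2y.png",cv2.resize(a,None,fx=8,fy=8,interpolation=2))
```

```text
(no output)
```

View pics/w2y.png

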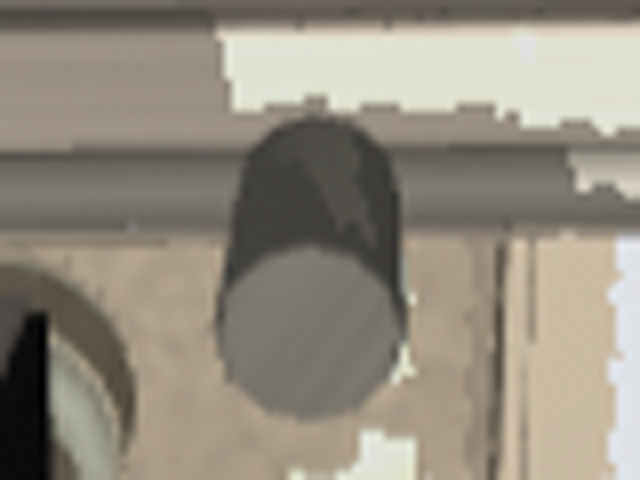

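Run:
```python
from h import *
w=dict(np.load("w1.npz"));v=dict(np.load("w2.npz"))
s=ctrl.sense();print(s['time_s'],s['eef_pos'],s['eef_rot'])
for p in [(313.6,225.5),(313.6,224)]:
  print(plane(v,p,.186),tri((w,(330.6,199.3)),(v,p)))
```

```text
2.45 [0.55881045 0.02957568 0.21030223] [-66.92259338  89.90143068  13.20175777]
[0.55875672 0.02629864 0.186     ] (array([0.55954314, 0.02620244, 0.18379476]), [np.float64(9.568006642937951e-05), np.float64(9.568006642938464e-05)])
[0.55774529 0.0264789  0.186     ] (array([0.56157942, 0.0259114 , 0.17488906]), [np.float64(0.00036599723389623865), np.float64(0.0003659972338962198)])
```

The knob is at (0.559, 0.026) with its top at z 0.184, which agrees with the given size. I'll shift y by −3, descend, and close.

>>> move_arm:
  targets:
    - [[0,-3,-15,0,0,0,36],[0,-3,-40,0,0,0,36],[0,-3,-57,0,0,0,36],[0,-3,-57,0,0,0,36],[0,-3,-57,0,0,0,12],[0,-3,-57,0,0,0,12],[0,-3,-57,0,0,0,12],[0,-3,-57,0,0,0,12],[0,-3,-57,0,0,0,12]]

```text
time_s: 3.35
eef_pos: [0.559, 0.0262, 0.1527]
eef_rot: [-68.9, 89.9, 11.2]
contact_force: [-0.6, -0.1, 7.9]
opening: 0.165
```

Run:
```python
from h import *
s=ctrl.sense();print(s['time_s'],s['eef_pos'],s['contact_force'],s['moment'],s['opening']*94)
c=ctrl.get_calibration("wrist");f=ctrl.grab_frame("wrist");np.savez("w3.npz",**c)
cv2.imwrite("pics/w3.png",f[:,:,::-1])
```

```text
3.35 [0.55904165 0.02622512 0.15270834] [-0.59716902 -0.09237889  7.88744197] [-0.04852238  0.15541486  0.00573285] 15.518969866329556
```

View pics/w3.png

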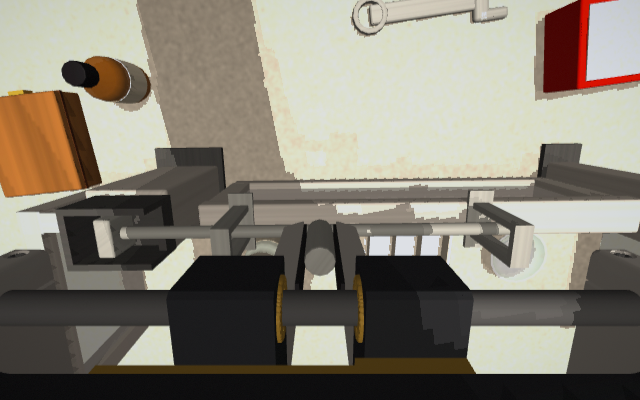

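The knob is held at 15.5 mm, with the pads on the knob at (320,250). Now I'll ease off the slight downward push and draw 9 mm.

>>> move_arm:
  targets:
    - [[0,0,0.7,0,0,0,10],[0.3,2,0.7,0,0,0,10],[0.7,4,0.7,0,0,0,10],[1,6,0.7,0,0,0,10],[1.3,8,0.7,0,0,0,10],[1.5,9,0.7,0,0,0,10],[1.5,9,0.7,0,0,0,10]]

```text
time_s: 4.1
eef_pos: [0.5603, 0.0355, 0.1527]
eef_rot: [-72.3, 89.9, 7.8]
contact_force: [0.5, -0.2, 7.2]
opening: 0.163
```

>>> move_arm:
  targets:
    - [[0.2,1,0.5,0,0,0,10],[0.3,2,0.5,0,0,0,10],[0.3,2,0.5,0,0,0,10]]

```text
time_s: 4.4
eef_pos: [0.5603, 0.0374, 0.1527]
eef_rot: [-78.4, 90.0, 1.7]
contact_force: [1.1, 0.8, 2.9]
opening: 0.162
```

>>> move_arm:
  targets:
    - [[0.2,1,0,0,0,0,10],[0.2,1,0,0,0,0,10]]

```text
time_s: 4.6
eef_pos: [0.5604, 0.0383, 0.1527]
eef_rot: [-77.2, 90.0, 2.9]
contact_force: [2.3, -0.6, 3.9]
opening: 0.164
```

>>> move_arm:
  targets:
    - [[0.2,1,0,0,0,0,10],[0.2,1,0,0,0,0,10]]

```text
time_s: 4.8
eef_pos: [0.5606, 0.0393, 0.1527]
eef_rot: [-74.1, 90.0, 6.0]
contact_force: [2.2, -0.5, 4.1]
opening: 0.163
```

>>> move_arm:
  targets:
    - [[0.4,1,0,0,0,0,10],[0.4,1,0,0,0,0,10]]

```text
time_s: 5.0
eef_pos: [0.561, 0.0403, 0.1527]
eef_rot: [-73.0, 90.0, 7.1]
contact_force: [1.6, -0.9, 5.5]
opening: 0.166
```

>>> move_arm:
  targets:
    - [[0.2,1,0,0,0,0,10],[0.2,1,0,0,0,0,10]]

```text
time_s: 5.2
eef_pos: [0.5612, 0.0413, 0.1527]
eef_rot: [-81.8, 90.0, -1.7]
contact_force: [2.0, -0.5, 5.8]
opening: 0.164
```

>>> move_arm:
  targets:
    - [[0.2,1,0,0,0,0,10],[0.2,1,0,0,0,0,10]]

```text
time_s: 5.4
eef_pos: [0.5614, 0.0423, 0.1527]
eef_rot: [-73.6, 90.0, 6.5]
contact_force: [1.1, -1.0, 5.4]
opening: 0.16
```

>>> move_arm:
  targets:
    - [[0.2,1,0,0,0,0,10],[0.2,1,0,0,0,0,10]]

```text
time_s: 5.6
eef_pos: [0.5615, 0.0433, 0.1527]
eef_rot: [-61.6, 90.0, 18.5]
contact_force: [1.1, -1.1, 5.8]
opening: 0.168
```

Run:
```python
from h import *
s=ctrl.sense();print(s['time_s'],s['eef_pos'],s['contact_force'],s['moment'],s['opening']*94)
c=ctrl.get_calibration("wrist");f=ctrl.grab_frame("wrist");np.savez("w4.npz",**c)
a=f[180:280,40:240,::-1]
cv2.imwrite("pics/w4.png",cv2.resize(a,None,fx=4,fy=4,interpolation=2))
a=cv2.imread("pics/w3.png")[180:280,40:240];cv2.imwrite("pics/w3z.png",cv2.resize(a,None,fx=4,fy=4,interpolation=2))
```

```text
5.6 [0.56151654 0.04334657 0.15270712] [ 1.08352744 -1.11423708  5.81952486] [-0.17697454 -0.3194677  -0.03208248] 15.768496649805494
```

View pics/w4.png

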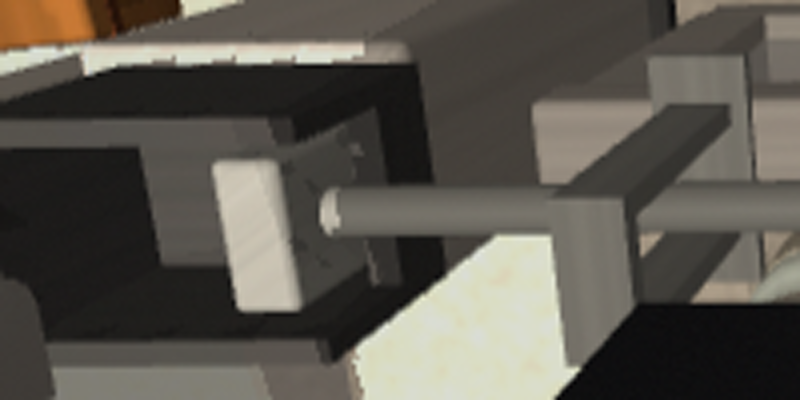

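View pics/w3z.png

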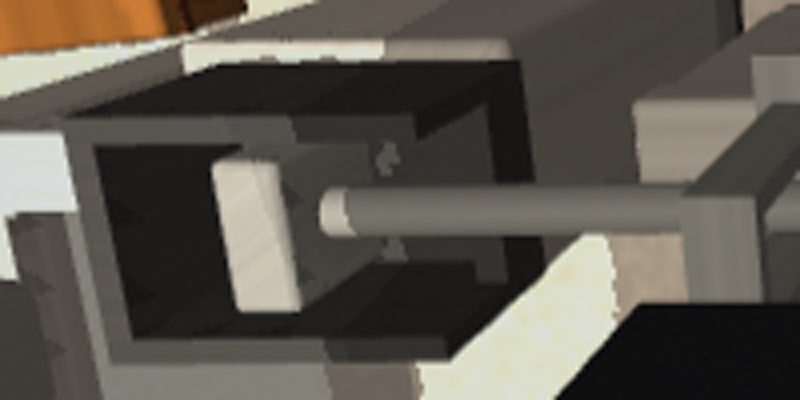

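The bolt moves with the knob. The head, at about (255,235) in the crop, is now close to the dark lip strip at (385,210) but not yet touching. I'll keep going in 1 mm steps.

>>> move_arm:
  targets:
    - [[0.2,1,0,0,0,0,10],[0.2,1,0,0,0,0,10]]

```text
time_s: 5.85
eef_pos: [0.5616, 0.0435, 0.1527]
eef_rot: [173.8, 90.0, -106.1]
contact_force: [0.8, -4.0, 6.5]
opening: 0.162
```

>>> move_arm:
  targets:
    - [[0.2,1,0,0,0,0,10],[0.2,1,0,0,0,0,10]]

```text
time_s: 6.05
eef_pos: [0.5616, 0.0436, 0.1527]
eef_rot: [169.9, 89.9, -110.1]
contact_force: [-2.6, -9.5, 7.8]
opening: 0.164
```

The force is now −9.5 N along the bolt and position has stalled, so the head is bearing on the lip. Next I'll lift while keeping this pull.

>>> move_arm:
  targets:
    - [[0,0,1.5,0,0,0,10],[0,0,3,0,0,0,10],[0,0,5,0,0,0,10],[0,0,7,0,0,0,10],[0,0,9,0,0,0,10],[0,0,11,0,0,0,10]]

```text
time_s: 6.65
eef_pos: [0.5615, 0.0452, 0.1634]
eef_rot: [114.7, 90.0, -165.2]
contact_force: [1.3, -1.4, -2.2]
opening: 0.164
```

The head is over the lip: the bolt rose 10.7 mm and the pull force dropped. Now I'll draw it clear.

>>> move_arm:
  targets:
    - [[0.3,2,1.5,0,0,0,10],[0.8,5,1.5,0,0,0,10],[1.3,8,1.5,0,0,0,10],[1.8,11,1.5,0,0,0,10],[2.3,14,1.5,0,0,0,10],[2.8,17,1.5,0,0,0,10],[3.3,20,1.5,0,0,0,10],[3.8,23,1.5,0,0,0,10],[4,24,1.5,0,0,0,10],[4,24,1.5,0,0,0,10]]

```text
time_s: 7.65
eef_pos: [0.5658, 0.0696, 0.1651]
eef_rot: [18.3, 90.0, 98.4]
contact_force: [0.8, 1.8, -1.5]
opening: 0.165
```

Run:
```python
from h import *
s=ctrl.sense();print(s['time_s'],s['eef_pos'],s['contact_force'],s['moment'],s['opening']*94)
c=ctrl.get_calibration("wrist");f=ctrl.grab_frame("wrist");np.savez("w5.npz",**c)
cv2.imwrite("pics/w5.png",f[:,:,::-1])
```

```text
7.65 [0.56584072 0.06959569 0.16508246] [ 0.7535731   1.80734893 -1.54616036] [ 0.23055467 -0.28302596  0.02235668] 15.52266618368169
```

View pics/w5.png

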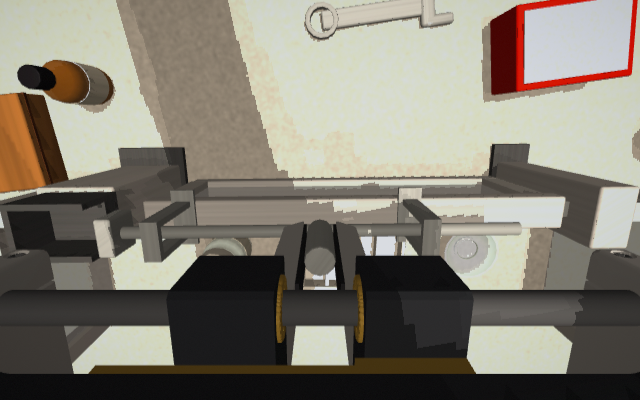

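The head at (110,240) now stands clear of the keeper's edge at (97,215). I'll compute the arc about the hinge.

Run:
```python
import numpy as np
r=-.185*np.array([.165,.986])
for a in np.arange(.04,.37,.04):
    c,s=np.cos(-a),np.sin(-a);d=np.array([[c,-s],[s,c]])@r-r;print(round(a,2),(d*1000).round(1))
```

```text
0.04 [-7.3  1.4]
0.08 [-14.5   3. ]
0.12 [-21.6   5. ]
0.16 [-28.7   7.2]
0.2 [-35.6   9.7]
0.24 [-42.5  12.5]
0.28 [-49.2  15.5]
0.32 [-55.8  18.9]
0.36 [-62.3  22.4]
```

>>> move_arm:
  targets:
    - [[-3.6,0.7,0,0,0,-0.02,10],[-7.3,1.4,0,0,0,-0.04,10],[-10.9,2.2,0,0,0,-0.06,10],[-14.5,3.0,0,0,0,-0.08,10],[-18,4,0,0,0,-0.1,10],[-21.6,5,0,0,0,-0.12,10],[-25.2,6.1,0,0,0,-0.14,10],[-28.7,7.2,0,0,0,-0.16,10],[-28.7,7.2,0,0,0,-0.16,10]]

```text
time_s: 8.6
eef_pos: [0.5367, 0.0765, 0.1651]
eef_rot: [132.0, 90.0, -157.1]
contact_force: [2.8, -1.0, -2.6]
opening: 0.162
```

The spring pulls +x at 2.8 N, as expected. I'll continue to about 0.34 rad.

>>> move_arm:
  targets:
    - [[-3.5,1.2,0,0,0,-0.02,10],[-6.9,2.5,0,0,0,-0.04,10],[-10.4,3.9,0,0,0,-0.06,10],[-13.8,5.3,0,0,0,-0.08,10],[-17.2,6.8,0,0,0,-0.1,10],[-20.5,8.3,0,0,0,-0.12,10],[-23.8,10,0,0,0,-0.14,10],[-27.1,11.7,0,0,0,-0.16,10],[-30.3,13.4,0,0,0,-0.18,10],[-30.3,13.4,0,0,0,-0.18,10]]

```text
time_s: 9.6
eef_pos: [0.5064, 0.09, 0.1651]
eef_rot: [130.6, 90.0, -168.8]
contact_force: [2.7, -2.0, -1.3]
opening: 0.164
```

Run:
```python
from h import *
s=ctrl.sense();print(s['time_s'],s['eef_pos'],s['contact_force'],s['moment'],s['opening']*94)
for n in("wrist","top","side"):
    f=ctrl.grab_frame(n)[:,:,::-1]
    if n=="top": f=cv2.resize(f[150:290,200:400],None,fx=4,fy=4,interpolation=2)
    cv2.imwrite(f"pics/{n}6.png",f)
s=ctrl.sense();print(s['time_s'],s['eef_pos'],s['contact_force'],s['joint_velocities'].round(2))
```

```text
9.6 [0.50638753 0.08998123 0.165085  ] [ 2.71859304 -1.99614203 -1.34950716] [-0.77165547 -0.74625491  0.06815875] 15.452570705703314
9.75 [0.5069109  0.08967361 0.16514509] [ 3.39472412 -2.56167023 -2.87139115] [ 0.17  0.01 -0.09 -0.14  0.01 -0.03  0.04]
```

View pics/wrist6.png

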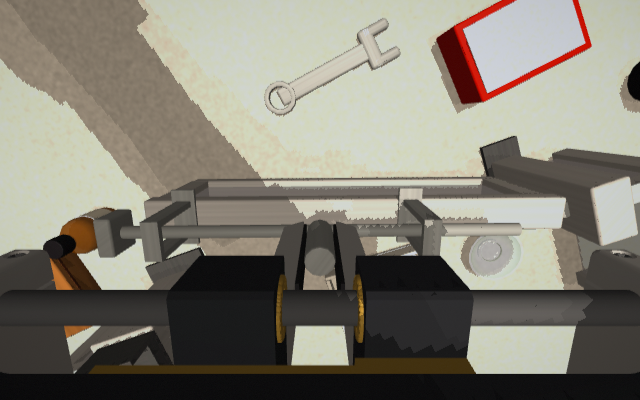

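View pics/top6.png

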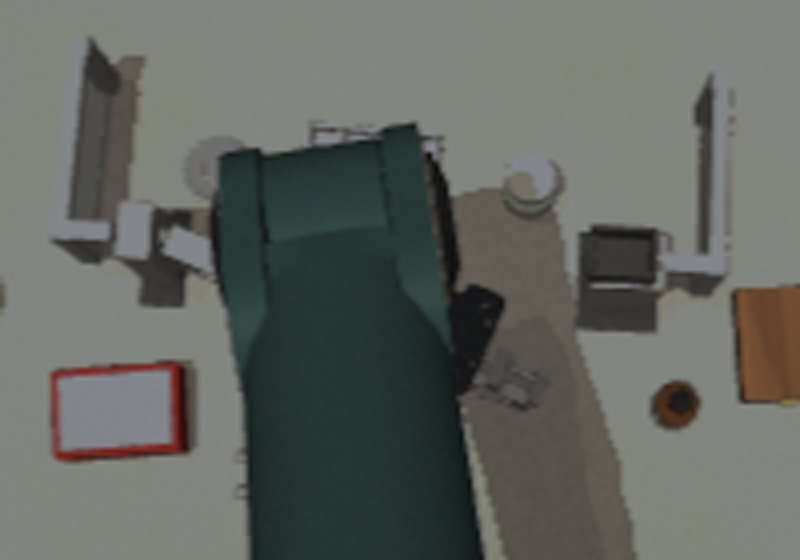

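View pics/side6.png

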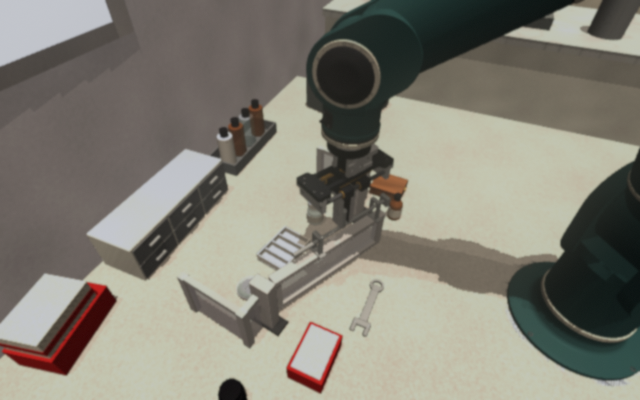

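The gate is ajar. The knob moved 62.5 mm at a radius of 185 mm, which gives about 0.34 rad. The knob is still between the pads, and the bystanders stand where they were. I'll let it settle, check once more and hand in.

>>> move_arm:
  targets:
    - [[0,0,0,0,0,0,10],[0,0,0,0,0,0,10],[0,0,0,0,0,0,10],[0,0,0,0,0,0,10],[0,0,0,0,0,0,10],[0,0,0,0,0,0,10]]

```text
time_s: 10.35
eef_pos: [0.5068, 0.0897, 0.1651]
eef_rot: [-173.3, 90.0, -112.7]
contact_force: [3.3, -2.9, -2.6]
opening: 0.162
```

Run:
```python
from h import *
s=ctrl.sense();print(s['time_s'],s['eef_pos'],s['contact_force'],s['opening']*94,s['joint_velocities'].round(2))
print(ctrl.finish_job())
```

```text
10.35 [0.50684296 0.08971056 0.16510031] [ 3.2567305  -2.85520303 -2.57909974] 15.232209241602948 [-0.06 -0.05 -0.02 -0.    0.01 -0.1  -0.04]
the job is handed in; nothing more can be done
None
```

I opened the gate and handed the job in at about 10.4 s, with the gripper still holding the knob. The hand-in gives no verdict, so the results below are from my own checks.

**What I did**
- **Drawing the bolt:** I gripped the knob and drew the bolt in 1 mm steps until its head bore on the lip. The knob stalled and the pull rose to about 9.5 N.
- **Clearing the keeper:** I lifted the bolt about 11 mm while still pulling, and the resistance dropped away. I then drew it about 26 mm past the point of contact, and the wrist picture showed the head clear of the keeper.
- **Opening the gate:** I swung the gate on an arc about the hinge to about 0.34 rad, which is roughly 10 cm out at the free edge.

**Last checks**
- **Hold:** The arm was still, the fingers were closed on the knob at about 15 mm, and the spring was pulling back with about 4.3 N.
- **Bystanders:** Those visible in the pictures stood where they were. The slide tray and spanner were partly or wholly hidden by the arm in the top view, but both showed in the side view.
- **Gate angle:** I worked this out from the distance the knob travelled; I did not measure it at the free edge.

**What disagreed**
- Measurements of the knob's top height varied with the view: 177–184 mm for most pairs, 186 mm from the text. One wrist-and-top pair gave 148 mm, which I discarded.
- An unexplained upward force of 3–8 N on the tool lasted from the grip until the lift.

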